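# Put the stacked check weights back into their cases

## Task

The balance check is done: take the stack of steel check weights off the weighing pan, one weight at a time from the top down, and set each flat into its own open wooden case, the smallest weight in the smallest case and so on up to the largest. The polished weights must not be dropped, tipped over or laid on the bare bench on the way.

Things in the scene. Friction and masses are not known exactly. Their poses are not given: they have to be found in the camera images.
- balance: Compact white laboratory balance, 160 mm wide (y), 200 mm deep (x), housing 43 mm high; its sloping display faces its own -x, which is towards the robot give or take 15 degrees. A round dark grey weighing pan, 110 mm across, stands over the housing with its top face 60 mm above the bench. Origin: on the bench straight below the centre of the pan; z up. It does not move. The stack of weights stands on the pan, up to 15 mm off its centre.
- weight_50: Plain stainless steel check weight of 50 g, an upright round disc 20 mm across and 19.9 mm high (smallest and topmost). Centred on its top is a small spigot, 9 mm across and 2.5 mm high, that enters a 14 mm wide, 3.5 mm deep recess in the underside of the weight above, so lift straight up. Origin: centre of its underside; z up.
- weight_100: Plain stainless steel check weight of 100 g, an upright round disc 30 mm across and 17.7 mm high (second smallest, under the 50 g one). Centred on its top is a small spigot, 9 mm across and 2.5 mm high, that enters a 14 mm wide, 3.5 mm deep recess in the underside of the weight above, so lift straight up. Origin: centre of its underside; z up.
- weight_200: Plain stainless steel check weight of 200 g, an upright round disc 42 mm across and 18.0 mm high (second largest, under the 100 g one). Centred on its top is a small spigot, 9 mm across and 2.5 mm high, that enters a 14 mm wide, 3.5 mm deep recess in the underside of the weight above, so lift straight up. Origin: centre of its underside; z up.
- weight_500: Plain stainless steel check weight of 500 g, an upright round disc 55 mm across and 26.3 mm high (largest, at the bottom, standing on the pan). Centred on its top is a small spigot, 9 mm across and 2.5 mm high, that enters a 14 mm wide, 3.5 mm deep recess in the underside of the weight above, so lift straight up. Origin: centre of its underside; z up.
- case_50: Open bottom half of the turned wooden screw case of the 50 g weight (the smallest of the four), a loose round cup 43 mm across outside and 14 mm high, not fixed to the bench. Its round well is 28 mm wide at the grey felt floor, coned out to 36 mm at the mouth, and 8 mm deep; the felt lies 6 mm above the bench. It fits the 20 mm weight only: a larger one jams in the mouth. Origin: centre of its underside, on the bench; z up.
- case_100: Open bottom half of the turned wooden screw case of the 100 g weight (the second smallest of the four), a loose round cup 53 mm across outside and 14 mm high, not fixed to the bench. Its round well is 38 mm wide at the grey felt floor, coned out to 46 mm at the mouth, and 8 mm deep; the felt lies 6 mm above the bench. It fits the 30 mm weight only: a larger one jams in the mouth. Origin: centre of its underside, on the bench; z up.
- case_200: Open bottom half of the turned wooden screw case of the 200 g weight (the second largest of the four), a loose round cup 65 mm across outside and 14 mm high, not fixed to the bench. Its round well is 50 mm wide at the grey felt floor, coned out to 58 mm at the mouth, and 8 mm deep; the felt lies 6 mm above the bench. It fits the 42 mm weight only: a larger one jams in the mouth. Origin: centre of its underside, on the bench; z up.
- case_500: Open bottom half of the turned wooden screw case of the 500 g weight (the largest of the four), a loose round cup 78 mm across outside and 14 mm high, not fixed to the bench. Its round well is 63 mm wide at the grey felt floor, coned out to 71 mm at the mouth, and 8 mm deep; the felt lies 6 mm above the bench. It fits the 55 mm weight only: a larger one jams in the mouth. Origin: centre of its underside, on the bench; z up.
Mind the look-alikes: they are no part of the job. What is shaped like the weight_500 but orange is not meant. What is shaped like the weight_200 but turquoise is not meant.

How it is judged (in metres and radians):
On the way, in this order (a step that is already met when the one before it is completed fails the run):
1. the smallest weight (50 g) lies flat in the well of its own case, let go (horizontal distance between weight_50 and case_50 below 0.007 m and z of weight_50 in the frame of case_50 between 0.003 and 0.009 m and angle between weight_50's own z axis and vertical below 0.08 rad and contact force between the fingers and weight_50 below 0.1 N), for 0.2 s.
2. the second smallest weight (100 g) lies flat in the well of its own case, let go (horizontal distance between weight_100 and case_100 below 0.007 m and z of weight_100 in the frame of case_100 between 0.003 and 0.009 m and angle between weight_100's own z axis and vertical below 0.08 rad and contact force between the fingers and weight_100 below 0.1 N), for 0.2 s.
3. the second largest weight (200 g) lies flat in the well of its own case, let go (horizontal distance between weight_200 and case_200 below 0.007 m and z of weight_200 in the frame of case_200 between 0.003 and 0.009 m and angle between weight_200's own z axis and vertical below 0.08 rad and contact force between the fingers and weight_200 below 0.1 N), for 0.2 s.
4. the largest weight (500 g) lies flat in the well of its own case, let go (horizontal distance between weight_500 and case_500 below 0.007 m and z of weight_500 in the frame of case_500 between 0.003 and 0.009 m and angle between weight_500's own z axis and vertical below 0.08 rad and contact force between the fingers and weight_500 below 0.1 N), for 0.2 s.
At the end, for the whole second after the job is handed in: All four weights lie on the felt of their own cases (centre within 7 mm of the case's centre, underside 3 to 9 mm above the case's underside, level within 0.08 rad), let go and at rest, the cases standing flat (all of step 1 and all of step 2 and all of step 3 and all of step 4 and linear speed of each of weight_50, weight_100, weight_200, weight_500 below 0.02 m/s and angle between each of case_50, case_100, case_200, case_500's own z axis and vertical below 0.08 rad); the robot touches nothing.
It fails at once if a weight is tipped over (more than 0.6 rad) (angle between any of weight_50, weight_100, weight_200, weight_500's own z axis and vertical above 0.6 rad).
It fails at once if a weight is laid on the bare bench (underside below 3 mm) (height (world z) of any of weight_50, weight_100, weight_200, weight_500 below 0.003 m).
It fails at once if a weight is dropped: out of the fingers and moving faster than 0.5 m/s (a free fall of about 13 mm) ((contact force between the fingers and weight_50 below 0.05 N and linear speed of weight_50 above 0.5 m/s) or (contact force between the fingers and weight_100 below 0.05 N and linear speed of weight_100 above 0.5 m/s) or (contact force between the fingers and weight_200 below 0.05 N and linear speed of weight_200 above 0.5 m/s) or (contact force between the fingers and weight_500 below 0.05 N and linear speed of weight_500 above 0.5 m/s)).
It also fails if it takes over 128 s, if anything falls off the work surface, if the arm or the gripper's body presses on something with over 40 N, if the wrist force passes 120 N, or if a joint passes its speed limit or range.

## Robot

A 6-joint arm with a two-finger parallel gripper is mounted at the origin on a cart in front of the work surface, level with it; the furniture and walls round the work are solid. World frame = base frame: x ahead of the robot, y to its left, z up, the work surface at z = 0. Lengths are in mm, angles in rad, forces in N, time in s.
With the tool pointing down it reaches from about 400 to 925 mm from the base axis. Payload 12.5 kg.
Tool frame: the origin (TCP) lies between the finger pads; the fingertips stand 25 mm ahead of it and the grasp point (between the pads) lies 6 mm ahead of it; z points along the fingers, y is the line along which they close (so a half turn about z gives the same grasp; the last joint's range is limited). The gripper opens to 95 mm and grips with 3 to 60 N. Pads are 20 mm wide; open, the fingers measure 119 mm over their backs; the gripper's body (75 mm by 180 mm) begins 59 mm behind the grasp point.
Start: joints at [-1.397, 0.491, 1.559, -0, 1.092, -0.106], TCP at [172.624, -600.704, 239.661] pointing down, gripper open.
Joint ranges: [-3.1, 3.1], [-0.84, 2.19], [0.05, 2.79], [-1.13, 4.28], [0.06, 2.93], [-2.69, 2.69]. Speed limits (rad/s): [2.22, 2.22, 2.79, 3.14, 3.14, 3.14].

## Interface

Orientations are given as [roll, pitch, yaw] about the fixed x, y, z axes, in that order (R = Rz(yaw) Ry(pitch) Rx(roll)).
In Python, from cell import state, read_camera, job_done, cut_out gives the robot as it stands. The module is installed in compiled form; this text tells all that it offers.
- The arm moves only by the tool jog_arm, never from a script. Its argument "motion" is a list of rows, each a list of 2 entries, a list of its own where there are three numbers: the shift along the tool's x, y, z in mm, then the turn about the tool's z in rad. A call has 1 to 5 rows; each row is the pose to reach, as a shift and turn from the pose commanded when the call began, along the tool's axes at that moment; what a row does not reach only later rows make up. A row lasts 1/10 s, in which the tool goes at most 50 mm and 8.59 degrees, less where a joint would pass 70% of its speed; a pose out of reach is approached as far as the arm can. A call with a gripper value outside its range is refused whole. "grip" is the closure, from 0 (fully open) to 1 (shut), set as the call begins (left out, the last holds). The fingers move at their own pace and stop on an object; the grip force is fixed at half the most. Time passes only in rows, so rows that repeat a pose let the fingers close. It gives the time, the measured TCP pose, the force, the opening and the grip force at its end, in the units of the state.
- state(): the state, without advancing time (a new reading comes with each control period).
- read_camera(name): name is "side" or "top"; returns a dict with "img" (400x640x3 uint8, blue, green, red), "vertical_fov" (degrees; the focal length in pixels is half the picture's height over the tangent of half this angle, whatever the lens; pixels are square), "cx", "cy" (the principal point, pixels), "extrinsics" (4x4, takes a point from camera to world coordinates). Camera axes: x right, y up, looking along -z (the intrinsics and any distortion apply to the point x, -y, -z); pixel columns grow to the right and rows downward; lengths in mm; the calibration is good to about 2 mm. A picture is of the moment at which its call begins. There is no depth.
- job_done(): hands the job in; it is judged then, once.
Trained networks look in a picture, given as the dict that the camera call returned (one of the last four; its "shot" number tells which), for a name from the list of things; names that differ only in an ending like _2 or _b are one class to them, and where a whole thing is asked for, a point or a joint stands for the part that bears it (a point fixed in the world has none). Each returns a list of dicts, best first, with "p" (0 to 1); they miss things now and then, are a little off and sometimes report something else, mostly with a low value. They report only what shows in the picture. A call takes as long as a camera call. They do not tell look-alikes from the thing itself.
- cut_out(name, picture): "region" (400x640 bool, what is visible of it) and "box" ([left, top, right, bottom] in pixels, round what is visible of it).
The state is a dict: "t": time; "joints": joint angles; "qvel": joint speeds; "tau": joint torques, N m; "eef_pos": TCP position; "tcp_rot": TCP orientation; "ft_force": force on the tool from outside, world axes, zero at the start; "moment": the same for the moment, N m; "opening": opening from 0.0 (shut) to 1.0 (fully open); "grip_force": force on a finger pad.
Only numpy, scipy, OpenCV 4.12 (cv2) and the standard library are available. Lean on these libraries where they do the work, as an engineer would, in place of code of your own. Each camera call takes 0.05 s, during which the arm holds its last target. There are 200 camera calls.

## Working session

There is one attempt and no reset: what is moved stays moved. The work goes in short steps, Python scripts to look and compute and a tool call to move; the robot and the scene stay as the last step left them, time stands still between calls to the robot, and variables do not carry over. Pictures are saved under pics/ and viewed, at most 14 in all, crops included, and the job is handed in when it is done.

Besides the shell and the picture viewer there is one more tool, called after ">>>" as a command line: name --argument value ..., lists and objects as JSON in quotes. jog_arm: Moves the arm, as the interface text tells. Its arguments: {"type":"object","properties":{"motion":{"type":"array"},"grip":{"type":"number"}},"required":["motion"]}

```bash
mkdir -p pics; cat > h.py <<'E'
import numpy as np, cv2
from cell import state, read_camera, job_done, cut_out
def K(c):
    f=200/np.tan(np.radians(c["vertical_fov"])/2); return f,c["cx"],c["cy"]
def ray(c,u,v):
    f,cx,cy=K(c);E=np.array(c["extrinsics"]);d=E[:3,:3]@np.array([(u-cx)/f,-(v-cy)/f,-1]);return E[:3,3],d
def atz(c,u,v,z):
    o,d=ray(c,u,v);return o+d*(z-o[2])/d[2]
def proj(c,p):
    f,cx,cy=K(c);E=np.array(c["extrinsics"]);q=E[:3,:3].T@(np.array(p)-E[:3,3]);return cx+f*q[0]/-q[2],cy-f*q[1]/-q[2]
E
python3 - <<'E'
from h import *
s=state();print({k:np.round(v,3).tolist() for k,v in s.items()})
for n in("top","side"):
    c=read_camera(n);cv2.imwrite(f"pics/{n}0.png",c["img"])
    print(n,{k:v for k,v in c.items() if k not in("img","extrinsics")},np.round(c["extrinsics"],3).tolist())
    for o in["balance","weight_50","weight_100","weight_200","weight_500","case_50","case_100","case_200","case_500"]:
        print(o,[(round(d["p"],2),np.round(d["box"]).tolist()) for d in cut_out(o,c)])
E
```

```text
{'t': 0.0, 'joints': [-1.397, 0.492, 1.559, -0.0, 1.092, -0.106], 'qvel': [-0.001, -0.0, -0.001, 0.001, 0.001, -0.001], 'tau': [-0.003, -61.264, -25.819, 0.069, 0.048, -0.0], 'eef_pos': [172.589, -600.441, 239.057], 'tcp_rot': [-3.14, -0.0, 0.28], 'ft_force': [0.493, 0.332, -0.919], 'moment': [0.021, 0.013, 0.015], 'grip_force': 0.0, 'opening': 0.999}
top {'vertical_fov': 48.85847063768645, 'cx': 323.8212972314875, 'cy': 195.70638904776737, 'shot': 1} [[-0.025, 0.998, -0.06, 446.724], [-0.999, -0.024, 0.023, 25.468], [0.021, 0.061, 0.998, 1214.159], [0.0, 0.0, 0.0, 1.0]]
balance [(0.96, [257.0, 146.0, 321.0, 221.0])]
weight_50 [(0.89, [336.0, 187.0, 360.0, 207.0]), (0.71, [338.0, 145.0, 357.0, 170.0]), (0.65, [231.0, 199.0, 250.0, 210.0]), (0.6, [277.0, 166.0, 298.0, 184.0]), (0.54, [288.0, 162.0, 294.0, 174.0]), (0.49, [280.0, 161.0, 299.0, 177.0]), (0.43, [287.0, 171.0, 292.0, 176.0])]
weight_100 [(0.89, [336.0, 187.0, 360.0, 207.0]), (0.71, [338.0, 145.0, 357.0, 170.0]), (0.65, [231.0, 199.0, 250.0, 210.0]), (0.6, [277.0, 166.0, 298.0, 184.0]), (0.54, [288.0, 162.0, 294.0, 174.0])
[... 1988 characters left out ...]
0])]
weight_500 [(0.94, [320.0, 280.0, 340.0, 300.0]), (0.7, [285.0, 220.0, 309.0, 235.0]), (0.68, [280.0, 206.0, 292.0, 222.0]), (0.56, [318.0, 206.0, 341.0, 223.0]), (0.52, [286.0, 212.0, 310.0, 226.0])]
case_50 [(0.96, [345.0, 313.0, 373.0, 343.0]), (0.88, [265.0, 294.0, 295.0, 322.0]), (0.79, [296.0, 175.0, 322.0, 188.0])]
case_100 [(0.96, [345.0, 313.0, 373.0, 343.0]), (0.88, [265.0, 294.0, 295.0, 322.0]), (0.79, [296.0, 175.0, 322.0, 188.0])]
case_200 [(0.96, [345.0, 313.0, 373.0, 343.0]), (0.88, [265.0, 294.0, 295.0, 322.0]), (0.79, [296.0, 175.0, 322.0, 188.0])]
case_500 [(0.96, [345.0, 313.0, 373.0, 343.0]), (0.88, [265.0, 294.0, 295.0, 322.0]), (0.79, [296.0, 175.0, 322.0, 188.0])]
```

```bash
python3 - <<'E'
import cv2
a=cv2.imread("pics/top0.png")[110:280,170:470];cv2.imwrite("pics/t1.png",cv2.resize(a,(800,453),interpolation=cv2.INTER_CUBIC))
a=cv2.imread("pics/side0.png")[150:350,180:440];cv2.imwrite("pics/s1.png",cv2.resize(a,(780,600),interpolation=cv2.INTER_CUBIC))
E
```

```text
(no output)
```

View pics/t1.png

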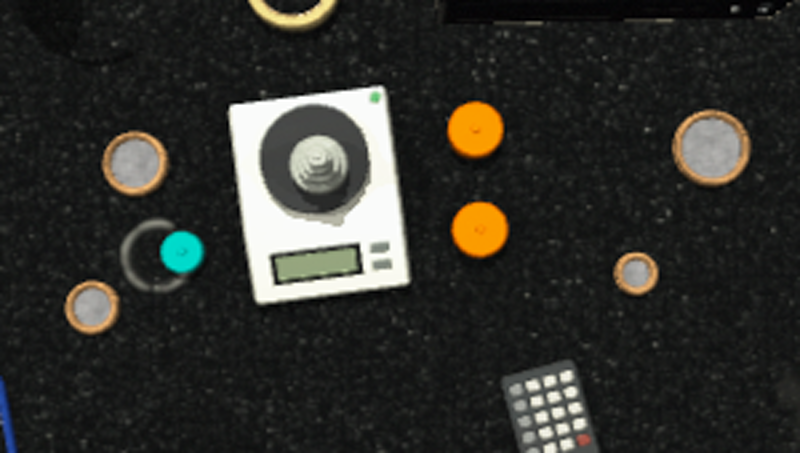

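View pics/s1.png

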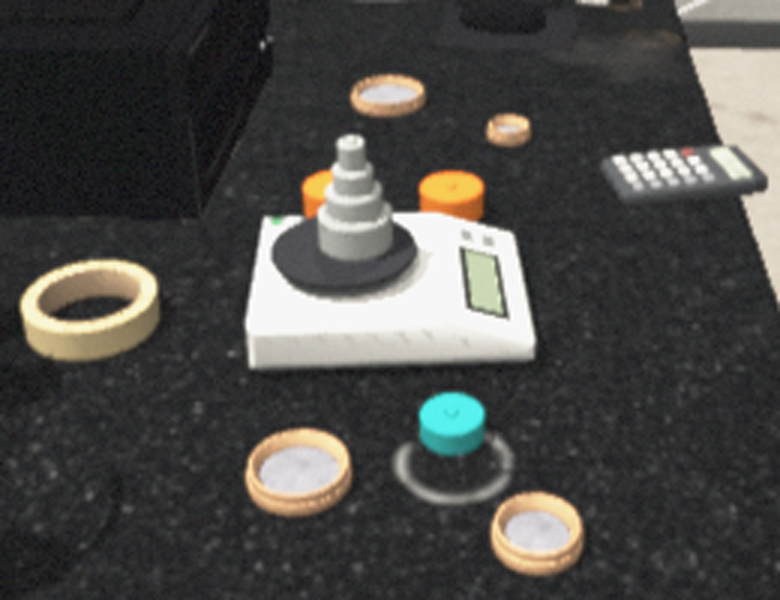

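View pics/top0.png

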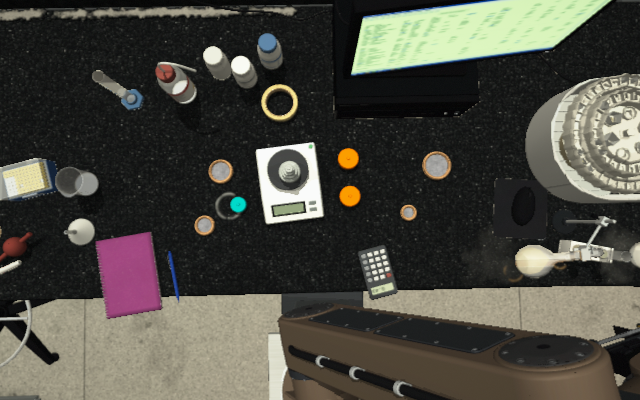

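```bash
cat > m.py <<'E'
from h import *
from scipy.optimize import minimize
def disc(c,x,y,z,r):
    t=np.linspace(0,2*np.pi,60);return np.array([proj(c,(x+r*np.cos(a),y+r*np.sin(a),z)) for a in t])
def sil(c,cyls,S=4):
    m=np.zeros((400*S,640*S),np.uint8)
    for x,y,z0,z1,r in cyls:
        p=np.vstack([disc(c,x,y,z0,r),disc(c,x,y,z1,r)])
        h=cv2.convexHull(((p+.5)*S).astype(np.float32)).astype(np.int32);cv2.fillConvexPoly(m,h,1)
    return cv2.resize(m.astype(np.float32),(640,400),interpolation=cv2.INTER_AREA)
def fit(c,mask,cyl,x0):
    f=lambda p:np.abs(sil(c,[(p[0],p[1],*k) for k in cyl])-mask).sum()
    r=minimize(f,x0,method="Nelder-Mead",options=dict(initial_simplex=np.array(x0)[None]+[[0,0],[8,0],[0,8]],xatol=.1,fatol=.1))
    return r.x,r.fun
E
python3 - <<'E'
from m import *
C={n:read_camera(n) for n in("top","side")}
pk={"case_500":("500",(437,165),78,(309,181)),"case_50":("50",(408.5,212.5),43,(349,193)),"case_200":("200",(220.5,171),65,(280,307)),"case_100":("100",(204.5,225),53,(359,328))}
for n in("top","side"):
    c=C[n];hsv=cv2.cvtColor(c["img"],cv2.COLOR_BGR2HSV)
    wood=((hsv[...,0]<25)&(hsv[...,1]>60)&(hsv[...,2]>70)).astype(np.uint8)
    for k,(s,pt,D,ps) in pk.items():
        u,v=pt if n=="top" else ps
        m=np.zeros_like(wood);a=wood[int(v)-28:int(v)+28,int(u)-28:int(u)+28]
        N,l,st,ce=cv2.connectedComponentsWithStats(a)
        i=min(range(1,N),key=lambda j:np.hypot(*(ce[j]-28))-st[j,4]*.05)
        cs,_=cv2.findContours((l==i).astype(np.uint8),cv2.RETR_EXTERNAL,cv2.CHAIN_APPROX_NONE)
        b=np.zeros_like(a);cv2.drawContours(b,cs,-1,1,-1);m[int(v)-28:int(v)+28,int(u)-28:int(u)+28]=b
        x0=atz(c,u,v,10)[:2];r=fit(c,m.astype(np.float32),[(0,14,D/2)],x0)
        print(n,k,x0.round(),r[0].round(1),round(r[1],1),b.sum())
    u,v=(289,172) if n=="top" else (297,214)
    m=((hsv[...,1]<50)&(hsv[...,2]>95)&(hsv[...,2]<(256 if n=="top" else 215))).astype(np.uint8);w=np.zeros_like(m)
    if n=="top": w[156:186,274:306]=1
    else: w[192:236,280:314]=1
    m=cv2.morphologyEx(m*w,cv2.MORPH_OPEN,np.ones((2,2)))
    cyl=[(60,86.3,27.5),(86.3,104.3,21),(104.3,122,15),(122,141.9,10)]
    x0=atz(c,u,v,90)[:2];r=fit(c,m.astype(np.float32),cyl,x0);print(n,"stack",x0.round(),r[0].round(1),r[1],m.sum())
    p=sil(c,[(*r[0],*k) for k in cyl]);im=c["img"].copy();
    big=cv2.resize(im[v-35:v+35,u-45:u+45],None,fx=8,fy=8,interpolation=cv2.INTER_CUBIC)[:,:]
    for mm,col in((p>.5,(0,0,255)),(m>0,(0,255,0))):
        q=cv2.resize(mm[v-35:v+35,u-45:u+45].astype(np.uint8),None,fx=8,fy=8,interpolation=cv2.INTER_NEAREST)
        cs,_=cv2.findContours(q,cv2.RETR_EXTERNAL,cv2.CHAIN_APPROX_NONE);cv2.drawContours(big,cs,-1,col,1)
    cv2.imwrite(f"pics/st_{n}.png",big)
a=np.hstack([cv2.imread("pics/st_top.png")[:,60:660],cv2.imread("pics/st_side.png")[:,60:660]]);cv2.imwrite("pics/st.png",cv2.resize(a,(800,373)))
E
```

```text
top case_500 [ 597. -317.] [ 597.9 -316.1] 24.8 667
top case_50 [ 468. -233.] [ 468.6 -232.8] 13.2 219
top case_200 [594. 279.] [595.1 280.4] 20.1 477
top case_100 [448. 324.] [448.7 325.6] 18.3 334
top stack [578.  88.] [579.5  86. ] 68.5625 368
side case_500 [ 597. -318.] [ 597.6 -320.5] 36.8 324
side case_50 [ 469. -230.] [ 469.1 -239.2] 19.9 153
side case_200 [592. 284.] [595.1 278.8] 40.9 894
side case_100 [447. 330.] [447.9 324.2] 32.9 749
side stack [585.  64.] [578.7  89.4] 200.4375 586
```

View pics/st.png

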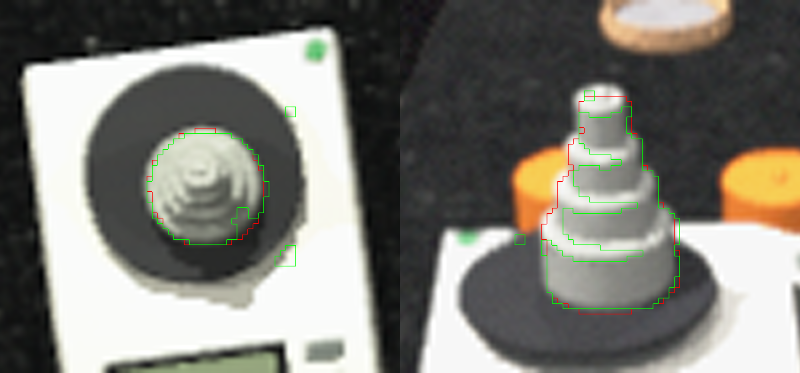

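>>> jog_arm --motion '[[[34, -32, 0], 0.07], [[68, -64, 0], 0.14], [[102, -95, 0], 0.21], [[136, -127, 0], 0.28], [[170, -159, 0], 0.28]]' --grip 0

```text
t: 1.6
eef_pos: [292.7, -399.3, 239.8]
tcp_rot: [3.141, -0.0, -0.003]
ft_force: [0.9, -0.6, -0.1]
opening: 0.999
grip_force: 0.0
```

>>> jog_arm --motion '[[[25, -42, 0], 0], [[50, -84, 0], 0], [[75, -126, 0], 0], [[100, -168, 0], 0], [[125, -210, 0], 0]]'

```text
t: 2.1
eef_pos: [417.9, -189.2, 239.9]
tcp_rot: [3.141, -0.001, -0.0]
ft_force: [0.5, -0.6, -0.0]
opening: 0.999
grip_force: 0.0
```

>>> jog_arm --motion '[[[25, -42, 0], 0], [[50, -84, 0], 0], [[75, -126, 0], 0], [[100, -168, 0], 0], [[125, -210, 0], 0]]'

```text
t: 2.6
eef_pos: [543.0, 21.1, 239.8]
tcp_rot: [3.141, -0.001, 0.0]
ft_force: [0.4, -0.8, 0.3]
opening: 1.004
grip_force: 0.0
```

>>> jog_arm --motion '[[[12, -22, 0], 0], [[24, -44, 15], 0], [[37, -66, 30], 0], [[37, -66, 40], 0]]'

```text
t: 3.0
eef_pos: [579.9, 87.1, 198.5]
tcp_rot: [-3.141, 0.0, 0.002]
ft_force: [0.0, -0.1, 0.1]
opening: 1.0
grip_force: 0.0
```

```bash
python3 - <<'E'
from m import *
c=read_camera("side");u,v=297,200
big=cv2.resize(c["img"][v-75:v+45,u-60:u+60],None,fx=5,fy=5,interpolation=cv2.INTER_CUBIC)
for p in((579.5,86.5,144.4),(579.5,86.5,60),(580,87,173.5),(580,134,173.5),(580,39,173.5)):
    a,b=proj(c,p);cv2.drawMarker(big,(int((a-u+60.5)*5),int((b-v+75.5)*5)),(0,0,255),0,10,1)
cv2.imwrite("pics/g1.png",big)
E
```

```text
(no output)
```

View pics/g1.png

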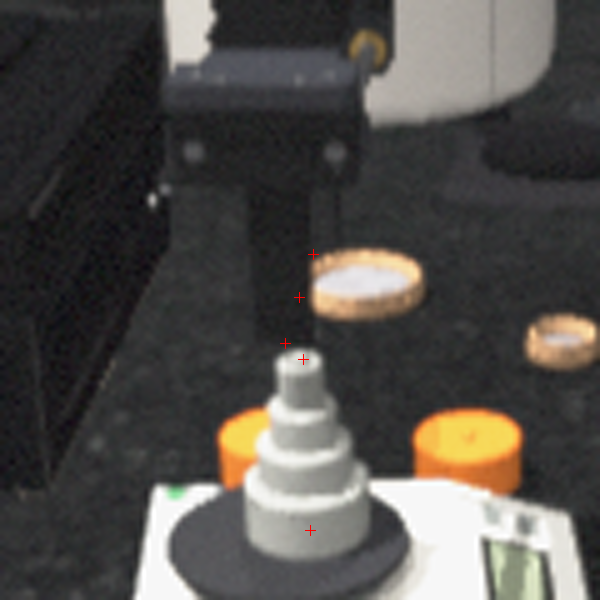

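>>> jog_arm --motion '[[[0, 0, 14], 0], [[0, 0, 28], 0], [[0, 0, 41], 0], [[0, 0, 41], 0], [[0, 0, 41], 0]]'

```text
t: 3.55
eef_pos: [579.2, 84.6, 158.9]
tcp_rot: [3.141, 0.0, -0.001]
ft_force: [1.0, -0.0, -0.2]
opening: 1.002
grip_force: 0.0
```

>>> jog_arm --motion '[[[0, 0, 0], 0], [[0, 0, 0], 0], [[0, 0, 0], 0], [[0, 0, 0], 0], [[0, 0, 0], 0]]' --grip 0.6

```text
t: 4.05
eef_pos: [579.2, 85.0, 158.7]
tcp_rot: [3.142, -0.0, -0.0]
ft_force: [-0.7, 0.0, 0.3]
opening: 0.636
grip_force: 0.0
```

>>> jog_arm --motion '[[[0, -1, 0], 0], [[0, -1, 0], 0], [[0, -1, 0], 0], [[0, -1, 0], 0], [[0, -1, 0], 0]]' --grip 1

```text
t: 4.55
eef_pos: [579.2, 86.0, 158.6]
tcp_rot: [3.142, -0.0, -0.0]
ft_force: [-0.2, -0.9, 0.2]
opening: 0.216
grip_force: 0.2
```

>>> jog_arm --motion '[[[0, 0, 0], 0], [[0, 0, 0], 0], [[0, 0, 0], 0], [[0, 0, 0], 0], [[0, 0, 0], 0]]'

```text
t: 5.05
eef_pos: [579.2, 86.0, 158.6]
tcp_rot: [3.141, -0.0, -0.0]
ft_force: [-0.4, -0.7, 0.6]
opening: 0.202
grip_force: 30.0
```

>>> jog_arm --motion '[[[0, 0, -10], 0], [[0, 0, -30], 0], [[-22, 30, -45], 0], [[-36, 70, -45], 0], [[-50, 110, -45], 0]]'

```text
t: 5.55
eef_pos: [528.7, -24.7, 204.9]
tcp_rot: [3.141, -0.002, 0.001]
ft_force: [1.4, -1.0, -1.0]
opening: 0.198
grip_force: 30.0
```

>>> jog_arm --motion '[[[-12, 42, 10], 0], [[-24, 84, 30], 0], [[-36, 126, 50], 0], [[-48, 168, 70], 0], [[-60, 205, 100], 0]]'

```text
t: 6.05
eef_pos: [469.2, -231.3, 104.4]
tcp_rot: [3.14, -0.003, -0.001]
ft_force: [1.0, 0.4, 0.6]
opening: 0.199
grip_force: 30.0
```

>>> jog_arm --motion '[[[0, 4, 15], 0], [[0, 5, 30], 0], [[0, 5, 30], 0]]'

```text
t: 6.35
eef_pos: [468.6, -234.2, 72.7]
tcp_rot: [-3.14, 0.002, -0.001]
ft_force: [-0.2, 0.4, -0.7]
opening: 0.197
grip_force: 30.0
```

```bash
python3 - <<'E'
from m import *
print(state()["eef_pos"],state()["opening"],state()["grip_force"])
c=read_camera("side");u,v=349,180
big=cv2.resize(c["img"][v-35:v+35,u-45:u+45],None,fx=8,fy=8,interpolation=cv2.INTER_CUBIC)
d=read_camera("top");u2,v2=408,212
b2=cv2.resize(d["img"][v2-35:v2+35,u2-40:u2+40],None,fx=8,fy=8,interpolation=cv2.INTER_CUBIC)
cv2.imwrite("pics/g2.png",cv2.resize(np.hstack([big,b2]),None,fx=.58,fy=.58,interpolation=cv2.INTER_AREA))
E
```

```text
[ 468.58513907 -234.2270222    72.65684214] 0.1974655070986117 29.999712109565735
```

View pics/g2.png

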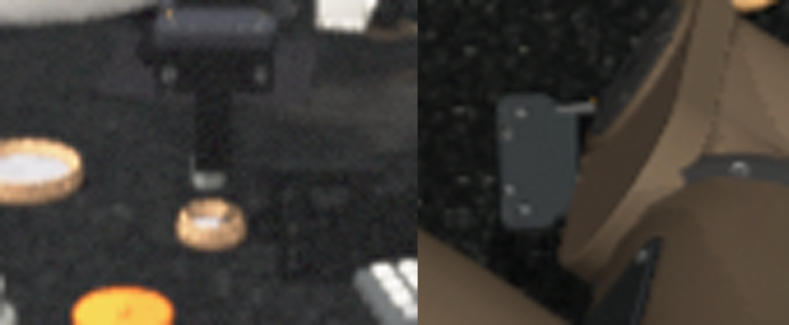

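>>> jog_arm --motion '[[[0, 0, 8], 0], [[0, 0, 16], 0], [[0, 0, 23], 0], [[0, 0, 28], 0], [[0, 0, 29], 0]]'

```text
t: 6.95
eef_pos: [468.9, -233.8, 43.9]
tcp_rot: [-3.141, 0.001, -0.0]
ft_force: [0.3, -0.0, -1.3]
opening: 0.198
grip_force: 30.0
```

>>> jog_arm --motion '[[[0, 0, 0.5], 0], [[0, 0, 0.5], 0]]'

```text
t: 7.15
eef_pos: [469.2, -234.0, 44.2]
tcp_rot: [3.141, -0.0, -0.0]
ft_force: [-0.1, 0.4, -1.1]
opening: 0.198
grip_force: 30.0
```

>>> jog_arm --motion '[[[0, 0, 0.7], 0], [[0, 0, 1.3], 0], [[0, 0, 1.3], 0]]'

```text
t: 7.45
eef_pos: [469.2, -234.0, 42.9]
tcp_rot: [3.141, -0.0, -0.0]
ft_force: [0.2, 0.9, -0.2]
opening: 0.199
grip_force: 30.0
```

>>> jog_arm --motion '[[[0, 0, 0], 0], [[0, 0, 0], 0], [[0, 0, 0], 0], [[0, 0, 0], 0], [[0, 0, 0], 0]]' --grip 0.6

```text
t: 7.95
eef_pos: [469.1, -234.0, 42.8]
tcp_rot: [3.141, 0.0, -0.0]
ft_force: [-0.4, -0.3, -0.3]
opening: 0.397
grip_force: 0.0
```

>>> jog_arm --motion '[[[0, 0, -5], 0], [[0, 0, -20], 0], [[0, 0, -50], 0], [[0, 0, -95], 0], [[0, 0, -140], 0]]'

```text
t: 8.45
eef_pos: [468.7, -233.7, 184.5]
tcp_rot: [-3.141, 0.001, -0.0]
ft_force: [0.3, 0.7, -0.1]
opening: 0.403
grip_force: 0.0
```

```bash
python3 - <<'E'
from m import *
c=read_camera("side");d=read_camera("top")
def crop(c,u,v,w,h,s): return cv2.resize(c["img"][v-h:v+h,u-w:u+w],None,fx=s,fy=s,interpolation=cv2.INTER_CUBIC)
def mk(b,c,p,u,v,w,h,s):
    x,y=proj(c,p);cv2.drawMarker(b,(int((x-u+w+.5)*s),int((y-v+h+.5)*s)),(0,0,255),0,6,1)
a=crop(c,340,200,65,40,6)
b=crop(d,289,172,33,40,6)
x=579.2;y=86
for p in((x,y,124.5),): mk(a,c,p,340,200,65,40,6);mk(b,d,p,289,172,33,40,6)
cv2.imwrite("pics/g3.png",cv2.resize(np.hstack([a,b]),(794,324)))
# refit top of weight_100: spigot circle; print crop gray
g=cv2.cvtColor(d["img"],cv2.COLOR_BGR2GRAY);u,v=proj(d,(x,y,122));print(u,v);print(g[int(v)-9:int(v)+10,int(u)-9:int(u)+10])
E
```

```text
288.87230019336073 169.89075782926074
[[ 72  73  72  72  72  72  72  71  72  90  97  81  71  71  71  71  71  71
   72]
 [ 72  73  72  73  72  72 111 154 186 202 206 204 192 168 121  80  71  71
   70]
 [ 72  72  70  68 111 178 207 211 219 222 222 219 215 214 208 173 118  79
   70]
 [ 69  69  87 164 197 207 217 224 222 219 221 222 227 225 221 218 200 133
   73]
 [ 68  68 162 205 214 222 221 220 224 226 227 224 221 227 229 217 205 182
  121]
 [ 67 133 195 210 215 221 224 226 229 229 229 227 226 220 215 208 200 197
  181]
 [ 86 175 206 207 213 224 229 228 227 229 229 229 228 226 219 211 201 191
  195]
 [134 196 208 209 218 227 230 230 229 222 221 227 229 229 215 199 205 198
  199]
 [173 206 214 214 222 229 230 230 224 225 215 221 228 229 226 200 199 192
  196]
 [183 207 213 210 221 226 228 220 224 229 218 203 221 227 228 176 187 195
  175]
 [186 205 209 204 225 230 226 223 196 207 194 197 223 229 228 167 185 196
  169]
 [190 205 206 213 212 226 232 230 220 210 218 224 229 230 222 153 181 195
  148]
 [191 211 198 210 202 220 230 232 231 226 225 227 229 230 192 123 179 179
  124]
 [189 211 196 207 213 188 216 229 230 232 231 227 226 209 145 105 181 166
  111]
 [167 205 212 200 207 156 155 202 215 225 231 213 163 120  97 100 126 116
  100]
 [144 201 215 163 184 199 148 127 127 137 142 120  94  93  99 100  90  90
   98]
 [112 176 207 154 128 191 160 125 125 118 124 125 124 124 116  96  85  94
   98]
 [ 76 118 193 202 145 131 120 120 126 129 135 136 126 116  98  87  94 100
  107]
 [ 67  63 155 201 151 111 104  97  90  93  97  97  90  90  97  98 100  97
   87]]
```

View pics/g3.png

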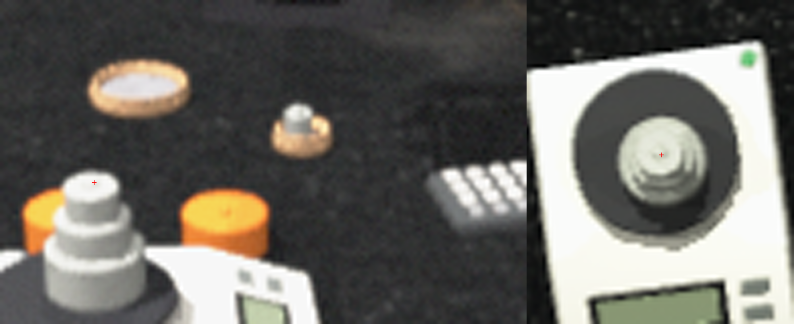

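>>> jog_arm --motion '[[[15, -40, -5], 0], [[30, -85, -10], 0], [[45, -130, -10], 0], [[60, -175, -10], 0], [[75, -220, -10], 0]]'

```text
t: 9.05
eef_pos: [544.3, -12.1, 192.7]
tcp_rot: [3.141, 0.0, -0.0]
ft_force: [0.6, -0.9, 0.5]
opening: 0.401
grip_force: 0.0
```

>>> jog_arm --motion '[[[15, -40, 0], 0], [[35, -80, 0], 0], [[35.5, -100, 0], 0], [[35.5, -100, 0], 0]]'

```text
t: 9.45
eef_pos: [579.5, 88.5, 192.2]
tcp_rot: [-3.141, 0.001, 0.003]
ft_force: [-0.3, -0.3, 0.5]
opening: 0.403
grip_force: 0.0
```

```bash
python3 - <<'E'
from m import *
d=read_camera("top");c=read_camera("side");im=d["img"];u,v=408,212
print(np.round(state()["eef_pos"],1))
hsv=cv2.cvtColor(im,cv2.COLOR_BGR2HSV)
a=cv2.resize(im[v-16:v+16,u-16:u+16],None,fx=12,fy=12,interpolation=cv2.INTER_CUBIC)
for p,col in(((469.2,-234,25.9),(0,0,255)),((468.6,-232.8,14),(0,255,0))):
    x,y=proj(d,p);cv2.drawMarker(a,(int((x-u+16.5)*12),int((y-v+16.5)*12)),col,0,10,1)
    r=10 if p[2]>20 else 21.5
    q=((disc(d,p[0],p[1],p[2],r)-[u-16.5,v-16.5])*12).astype(np.int32);cv2.polylines(a,[q],True,col,1)
u,v=proj(c,(469,-234,15));u,v=int(u),int(v)
b=cv2.resize(c["img"][v-16:v+16,u-16:u+16],None,fx=12,fy=12,interpolation=cv2.INTER_CUBIC)
for p,col in(((469.2,-234,25.9),(0,0,255)),((468.6,-232.8,14),(0,255,0))):
    r=10 if p[2]>20 else 21.5
    q=((disc(c,p[0],p[1],p[2],r)-[u-16.5,v-16.5])*12).astype(np.int32);cv2.polylines(b,[q],True,col,1)
cv2.imwrite("pics/g4.png",np.hstack([a,b]))
E
```

```text
[579.3  86.  192.4]
```

View pics/g4.png

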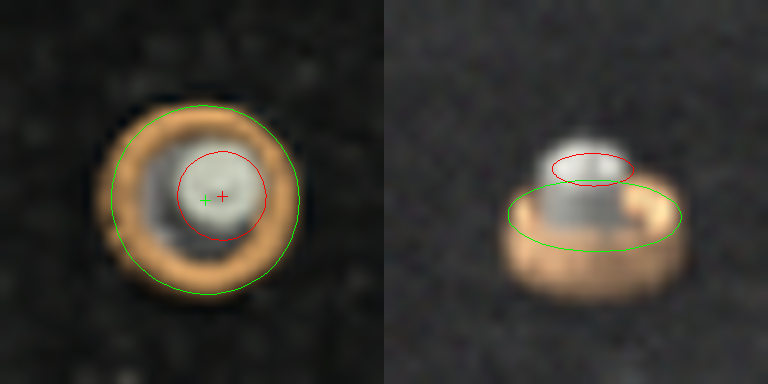

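>>> jog_arm --motion '[[[1.5, 0, 14], 0], [[1.5, 0, 30], 0], [[1.5, 0, 45], 0], [[1.5, 0, 53.5], 0], [[1.5, 0, 53.5], 0]]' --grip 0.5

```text
t: 10.05
eef_pos: [580.7, 85.1, 137.8]
tcp_rot: [3.141, 0.002, -0.001]
ft_force: [0.1, 0.2, 0.8]
opening: 0.502
grip_force: 0.0
```

>>> jog_arm --motion '[[[0, 0, 0], 0], [[0, 0, 0], 0]]'

```text
t: 10.25
eef_pos: [581.5, 85.8, 139.8]
tcp_rot: [3.142, -0.001, -0.001]
ft_force: [0.3, -0.3, 0.1]
opening: 0.502
grip_force: 0.0
```

>>> jog_arm --motion '[[[0, 0, 0], 0], [[0, 0, 0], 0], [[0, 0, 0], 0], [[0, 0, 0], 0], [[0, 0, 0], 0]]' --grip 1

```text
t: 10.75
eef_pos: [581.3, 86.1, 139.6]
tcp_rot: [3.142, -0.0, -0.0]
ft_force: [-0.6, -0.3, 4.1]
opening: 0.303
grip_force: 30.0
```

>>> jog_arm --motion '[[[0, 0, -8], 0], [[0, 0, -30], 0], [[-15, -25, -45], 0], [[-35, -60, -45], 0], [[-55, -98, -45], 0]]'

```text
t: 11.25
eef_pos: [525.7, 184.5, 185.1]
tcp_rot: [-3.142, -0.001, -0.002]
ft_force: [0.5, 1.4, -1.3]
opening: 0.305
grip_force: 30.0
```

>>> jog_arm --motion '[[[-20, -38, 10], 0], [[-40, -76, 30], 0], [[-60, -112, 55], 0], [[-78, -140, 85], 0], [[-78, -141, 110], 0]]'

```text
t: 11.75
eef_pos: [446.0, 327.7, 73.4]
tcp_rot: [3.142, 0.0, 0.003]
ft_force: [1.5, -0.1, -1.3]
opening: 0.301
grip_force: 30.0
```

>>> jog_arm --motion '[[[0, 0, 5], 0], [[0, 0, 9], 0], [[0, 0, 9], 0], [[0, 0, 9], 0]]'

```text
t: 12.15
eef_pos: [449.1, 324.7, 66.4]
tcp_rot: [-3.141, -0.001, -0.001]
ft_force: [-1.0, 0.7, -0.1]
opening: 0.306
grip_force: 30.0
```

```bash
cat > chk.py <<'E'
from m import *
import sys
def run(cx,cy,R,r,bot,top,name):
    c=read_camera("side");s=state();p=s["eef_pos"];print(np.round(p,1),s["opening"],s["grip_force"])
    z0=p[2]-bot;u,v=map(int,proj(c,(cx,cy,25)));S=10
    a=cv2.resize(c["img"][v-30:v+26,u-30:u+30],None,fx=S,fy=S,interpolation=cv2.INTER_CUBIC)
    for x,y,z,q,col in((p[0],p[1],z0,r,(0,0,255)),(p[0],p[1],z0+top,r,(0,0,255)),(cx,cy,14,R,(0,255,0)),(cx,cy,0,R,(0,255,0))):
        k=((disc(c,x,y,z,q)-[u-30.5,v-30.5])*S).astype(np.int32);cv2.polylines(a,[k],True,col,1)
    cv2.imwrite("pics/"+name,a)
E
python3 -c "
from chk import *
run(448.3,325,26.5,15,35.3,17.7,'h100.png')"
```

```text
[449.  324.8  66.4] 0.30448525980720037 29.999756813049316
```

View pics/h100.png

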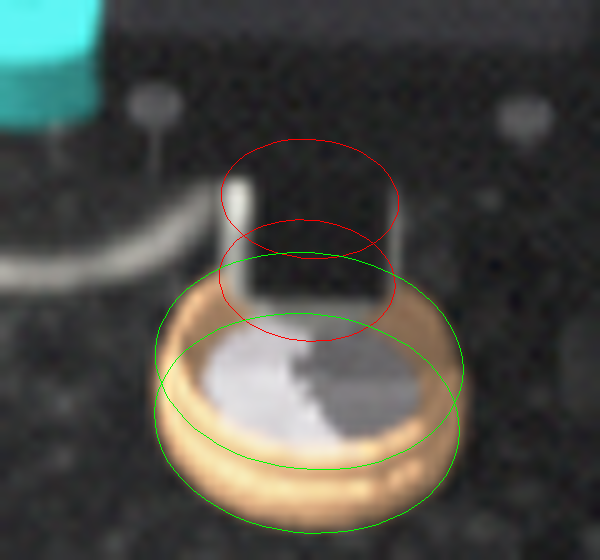

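>>> jog_arm --motion '[[[-0.5, 0, 8], 0], [[-0.5, 0, 15], 0], [[-0.5, 0, 20], 0], [[-0.5, 0, 23], 0], [[-0.5, 0, 24], 0]]'

```text
t: 12.7
eef_pos: [447.6, 324.9, 41.3]
tcp_rot: [3.141, 0.001, -0.0]
ft_force: [-4.0, -2.2, 15.0]
opening: 0.305
grip_force: 30.0
```

>>> jog_arm --motion '[[[0, 0, 0.6], 0], [[0, 0, 0.6], 0], [[0, 0, 0.6], 0]]'

```text
t: 13.0
eef_pos: [447.6, 324.9, 41.3]
tcp_rot: [3.141, 0.0, -0.0]
ft_force: [-3.0, -2.5, 10.2]
opening: 0.309
grip_force: 30.0
```

>>> jog_arm --motion '[[[0, 0, -0.5], 0], [[0, 0, -0.5], 0], [[0, 0, -0.5], 0], [[0, 0, -0.5], 0], [[0, 0, -0.5], 0]]' --grip 0.45

```text
t: 13.5
eef_pos: [447.8, 325.0, 41.1]
tcp_rot: [3.141, 0.0, -0.0]
ft_force: [-0.9, -0.5, -0.4]
opening: 0.547
grip_force: 0.0
```

>>> jog_arm --motion '[[[0, 0, -5], 0], [[0, 0, -20], 0], [[0, 0, -50], 0], [[0, 0, -95], 0], [[0, 0, -130], 0]]' --grip 0.4

```text
t: 14.0
eef_pos: [447.8, 325.1, 173.6]
tcp_rot: [-3.141, -0.001, -0.0]
ft_force: [-0.9, -0.1, 0.6]
opening: 0.598
grip_force: 0.0
```

```bash
python3 - <<'E'
from m import *
c=read_camera("side");d=read_camera("top");S=8
u,v=map(int,proj(c,(448,325,15)));a=cv2.resize(c["img"][v-25:v+25,u-25:u+25],None,fx=S,fy=S,interpolation=cv2.INTER_CUBIC)
k=((disc(c,448.5,325,23.7,15)-[u-25.5,v-25.5])*S).astype(np.int32);cv2.polylines(a,[k],True,(0,0,255),1)
u,v=map(int,proj(d,(580,86,104)))
b=cv2.resize(d["img"][v-25:v+25,u-25:u+25],None,fx=S,fy=S,interpolation=cv2.INTER_CUBIC)
k=((disc(d,581.2,86.1,104.3,21)-[u-25.5,v-25.5])*S).astype(np.int32);cv2.polylines(b,[k],True,(0,0,255),1)
k=((disc(d,581.2,86.1,86.3,27.5)-[u-25.5,v-25.5])*S).astype(np.int32);cv2.polylines(b,[k],True,(0,255,0),1)
cv2.imwrite("pics/g5.png",np.hstack([a,b]))
E
```

```text
(no output)
```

View pics/g5.png

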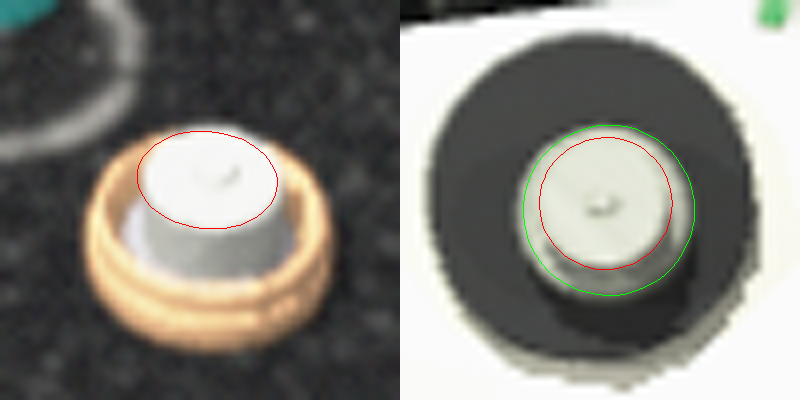

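>>> jog_arm --motion '[[[25, 40, 0], 0], [[47, 82, 0], 0], [[69, 124, 0], 0], [[91, 166, 0], 0], [[112, 205, 0], 0]]'

```text
t: 14.6
eef_pos: [560.1, 118.0, 170.6]
tcp_rot: [3.141, 0.001, -0.0]
ft_force: [0.5, 1.4, 0.0]
opening: 0.603
grip_force: 0.0
```

>>> jog_arm --motion '[[[18, 25, 10], 0], [[21, 33, 22], 0], [[21, 33, 35], 0], [[21, 33, 45], 0], [[21, 33, 45], 0]]'

```text
t: 15.1
eef_pos: [579.3, 88.1, 124.4]
tcp_rot: [3.141, 0.003, 0.001]
ft_force: [0.3, 0.3, 0.2]
opening: 0.602
grip_force: 0.0
```

>>> jog_arm --motion '[[[0, 0, 0], 0], [[0, 0, 0], 0], [[0, 0, 0], 0]]'

```text
t: 15.4
eef_pos: [580.8, 87.5, 126.8]
tcp_rot: [3.142, -0.001, 0.0]
ft_force: [-0.4, 0.3, -0.6]
opening: 0.601
grip_force: 0.0
```

Down 6 mm more, then grip.

>>> jog_arm --motion '[[[0, 0, 3], 0], [[0, 0, 6], 0], [[0, 0, 6], 0], [[0, 0, 6], 0]]'

```text
t: 15.8
eef_pos: [580.7, 86.9, 120.1]
tcp_rot: [3.141, 0.0, -0.0]
ft_force: [0.1, 0.3, -0.7]
opening: 0.603
grip_force: 0.0
```

>>> jog_arm --motion '[[[0, 0, 0], 0], [[0, 0, 0], 0], [[0, 0, 0], 0], [[0, 0, 0], 0], [[0, 0, 0], 0]]' --grip 1

```text
t: 16.3
eef_pos: [580.7, 87.0, 120.2]
tcp_rot: [3.141, -0.0, -0.0]
ft_force: [0.9, -1.1, 0.1]
opening: 0.434
grip_force: 30.0
```

>>> jog_arm --motion '[[[0, 0, -8], 0], [[0, 0, -28], 0], [[2, -25, -40], 0], [[5, -60, -40], 0], [[8, -100, -40], 0]]'

```text
t: 16.8
eef_pos: [589.0, 187.5, 161.2]
tcp_rot: [-3.142, -0.001, -0.002]
ft_force: [0.5, 0.3, -1.9]
opening: 0.433
grip_force: 30.0
```

>>> jog_arm --motion '[[[2, -35, 10], 0], [[4, -65, 30], 0], [[6, -88, 55], 0], [[6.5, -93, 80], 0], [[6.5, -93, 95], 0]]'

```text
t: 17.3
eef_pos: [594.4, 280.8, 63.5]
tcp_rot: [3.141, 0.002, 0.001]
ft_force: [-0.2, -0.4, -1.4]
opening: 0.436
grip_force: 30.0
```

>>> jog_arm --motion '[[[0, 0, 0], 0], [[0, 0, 0], 0], [[0, 0, 0], 0]]'

```text
t: 17.6
eef_pos: [596.0, 279.6, 66.7]
tcp_rot: [-3.141, -0.002, -0.001]
ft_force: [0.5, -0.7, -1.7]
opening: 0.434
grip_force: 30.0
```

```bash
python3 -c "
from chk import *
run(595.1,279.8,32.5,21,33.9,18,'h200.png')"
```

```text
[595.9 279.6  66.6] 0.43134852767125564 29.9996879696846
```

View pics/h200.png

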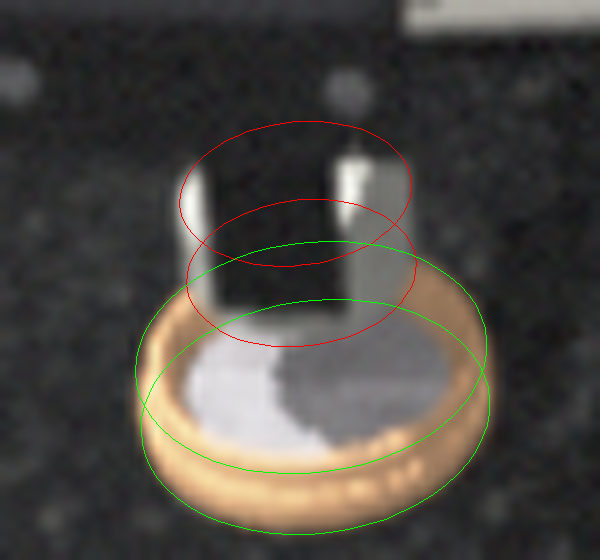

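>>> jog_arm --motion '[[[-0.5, 0, 8], 0], [[-0.5, 0, 15], 0], [[-0.5, 0, 20], 0], [[-0.5, 0, 23], 0], [[-0.5, 0, 24.5], 0]]'

```text
t: 18.15
eef_pos: [594.6, 279.9, 40.1]
tcp_rot: [3.141, 0.001, -0.0]
ft_force: [0.6, 0.3, -1.4]
opening: 0.434
grip_force: 30.0
```

>>> jog_arm --motion '[[[0, 0, 0], 0], [[0, 0, 0], 0], [[0, 0, 0], 0]]'

```text
t: 18.45
eef_pos: [594.8, 280.0, 40.9]
tcp_rot: [-3.142, -0.0, -0.0]
ft_force: [-0.6, -0.5, -1.6]
opening: 0.433
grip_force: 30.0
```

>>> jog_arm --motion '[[[0, 0, 0.5], 0], [[0, 0, 0.8], 0], [[0, 0, 0.8], 0]]'

```text
t: 18.75
eef_pos: [594.8, 280.0, 40.0]
tcp_rot: [3.142, -0.0, -0.0]
ft_force: [-0.2, -0.9, -0.1]
opening: 0.431
grip_force: 30.0
```

>>> jog_arm --motion '[[[0, 0, 0], 0], [[0, 0, 0], 0], [[0, 0, 0], 0], [[0, 0, 0], 0], [[0, 0, 0], 0]]' --grip 0.4

```text
t: 19.25
eef_pos: [594.8, 280.0, 39.9]
tcp_rot: [3.142, -0.0, -0.0]
ft_force: [-0.2, 0.5, 0.5]
opening: 0.6
grip_force: 0.0
```

>>> jog_arm --motion '[[[0, 0, -5], 0], [[0, 0, -20], 0], [[0, 0, -50], 0], [[0, 0, -85], 0], [[0, 0, -115], 0]]' --grip 0.2

```text
t: 19.75
eef_pos: [594.9, 280.0, 157.9]
tcp_rot: [-3.141, -0.002, -0.0]
ft_force: [0.1, 1.2, -0.3]
opening: 0.8
grip_force: 0.0
```

```bash
python3 - <<'E'
from m import *
c=read_camera("side");d=read_camera("top");S=8
u,v=map(int,proj(c,(595,280,15)));a=cv2.resize(c["img"][v-25:v+25,u-25:u+25],None,fx=S,fy=S,interpolation=cv2.INTER_CUBIC)
k=((disc(c,595,280,24,21)-[u-25.5,v-25.5])*S).astype(np.int32);cv2.polylines(a,[k],True,(0,0,255),1)
u,v=map(int,proj(d,(580,86,86)))
b=cv2.resize(d["img"][v-25:v+25,u-25:u+25],None,fx=S,fy=S,interpolation=cv2.INTER_CUBIC)
k=((disc(d,581,87,86.3,27.5)-[u-25.5,v-25.5])*S).astype(np.int32);cv2.polylines(b,[k],True,(0,255,0),1)
cv2.imwrite("pics/g6.png",np.hstack([a,b]))
E
```

```text
(no output)
```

View pics/g6.png

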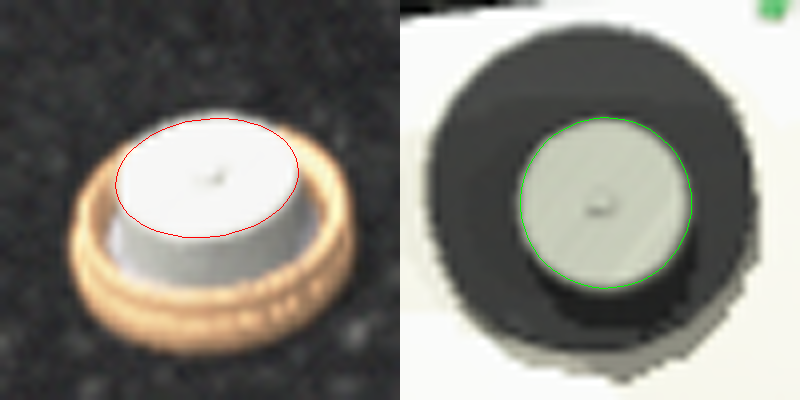

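>>> jog_arm --motion '[[[-4, 40, 0], 0], [[-8, 85, 0], 0], [[-11, 130, 0], 0], [[-14, 170, 0], 0], [[-14, 193, 0], 0]]'

```text
t: 20.35
eef_pos: [580.1, 84.4, 155.3]
tcp_rot: [3.141, 0.0, -0.002]
ft_force: [0.3, 0.7, -0.1]
opening: 0.799
grip_force: 0.0
```

>>> jog_arm --motion '[[[0, 0, 10], 0], [[0, 0, 25], 0], [[0, 0, 40], 0], [[0, 0, 52], 0], [[0, 0, 52], 0]]'

```text
t: 20.85
eef_pos: [579.9, 87.7, 101.2]
tcp_rot: [3.141, 0.003, 0.0]
ft_force: [-0.1, -0.5, 0.2]
opening: 0.799
grip_force: 0.0
```

>>> jog_arm --motion '[[[0, 0, 3], 0], [[0, 0, 6.5], 0], [[0, 0, 6.5], 0], [[0, 0, 6.5], 0]]'

```text
t: 21.25
eef_pos: [580.8, 87.0, 96.7]
tcp_rot: [3.142, -0.0, -0.0]
ft_force: [-0.6, -0.7, 0.7]
opening: 0.805
grip_force: 0.0
```

>>> jog_arm --motion '[[[0, 0, 0], 0], [[0, 0, 0], 0], [[0, 0, 0], 0], [[0, 0, 0], 0], [[0, 0, 0], 0]]' --grip 1

```text
t: 21.75
eef_pos: [580.8, 87.1, 96.5]
tcp_rot: [-3.142, -0.0, -0.0]
ft_force: [-0.6, 0.4, 2.0]
opening: 0.569
grip_force: 30.0
```

>>> jog_arm --motion '[[[0, 0, -8], 0], [[0, 0, -25], 0], [[2, 15, -45], 0], [[4, 50, -45], 0], [[6, 90, -45], 0]]'

```text
t: 22.25
eef_pos: [586.6, -3.2, 142.2]
tcp_rot: [3.141, -0.001, 0.002]
ft_force: [1.1, 0.1, -5.8]
opening: 0.571
grip_force: 30.0
```

>>> jog_arm --motion '[[[2, 42, 0], 0], [[4, 84, 0], 0], [[6, 126, 0], 0], [[8, 170, 0], 0], [[10, 212, 0], 0]]'

```text
t: 22.75
eef_pos: [596.2, -216.8, 141.5]
tcp_rot: [-3.141, 0.001, -0.0]
ft_force: [0.5, 0.4, -4.8]
opening: 0.571
grip_force: 30.0
```

>>> jog_arm --motion '[[[1, 40, 10], 0], [[1, 75, 25], 0], [[1, 95, 40], 0], [[1, 102, 60], 0], [[1, 102, 72], 0]]'

```text
t: 23.25
eef_pos: [596.8, -317.3, 67.4]
tcp_rot: [-3.14, 0.002, -0.001]
ft_force: [0.6, -0.3, -4.3]
opening: 0.574
grip_force: 30.0
```

>>> jog_arm --motion '[[[0, 0, 0], 0], [[0, 0, 0], 0], [[0, 0, 0], 0]]'

```text
t: 23.55
eef_pos: [598.2, -316.4, 70.5]
tcp_rot: [3.141, -0.001, 0.001]
ft_force: [-0.1, 0.1, -4.6]
opening: 0.57
grip_force: 30.0
```

```bash
python3 -c "
from chk import *
run(597.8,-317,39,27.5,36.5,26.3,'h500.png')"
```

```text
[ 598.2 -316.5   70.6] 0.571967462173962 29.99919444322586
```

View pics/h500.png

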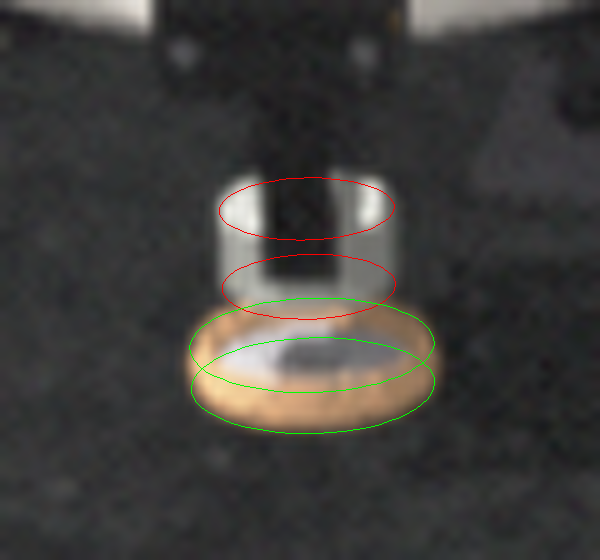

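>>> jog_arm --motion '[[[0, 0, 8], 0], [[0, 0, 15], 0], [[0, 0, 21], 0], [[0, 0, 24.5], 0], [[0, 0, 26], 0]]'

```text
t: 24.1
eef_pos: [597.4, -317.0, 42.7]
tcp_rot: [-3.141, 0.001, -0.0]
ft_force: [0.1, 0.2, -3.4]
opening: 0.57
grip_force: 30.0
```

>>> jog_arm --motion '[[[0, 0, 0], 0], [[0, 0, 0], 0], [[0, 0, 0], 0]]'

```text
t: 24.4
eef_pos: [597.7, -317.1, 43.7]
tcp_rot: [3.141, -0.0, -0.0]
ft_force: [0.1, 0.2, -4.6]
opening: 0.57
grip_force: 30.0
```

>>> jog_arm --motion '[[[0, 0, 0.5], 0], [[0, 0, 1], 0], [[0, 0, 1], 0], [[0, 0, 1], 0]]'

```text
t: 24.8
eef_pos: [597.7, -317.1, 42.6]
tcp_rot: [3.141, -0.0, -0.0]
ft_force: [-0.4, 0.4, -2.8]
opening: 0.573
grip_force: 30.0
```

>>> jog_arm --motion '[[[0, 0, 0], 0], [[0, 0, 0], 0], [[0, 0, 0], 0], [[0, 0, 0], 0], [[0, 0, 0], 0]]' --grip 0.2

```text
t: 25.3
eef_pos: [597.7, -317.1, 42.5]
tcp_rot: [3.141, -0.0, -0.0]
ft_force: [-1.1, 0.3, -0.3]
opening: 0.799
grip_force: 0.0
```

>>> jog_arm --motion '[[[0, 0, -5], 0], [[0, 0, -20], 0], [[0, 0, -55], 0], [[0, 0, -100], 0], [[0, 0, -150], 0]]'

```text
t: 25.8
eef_pos: [597.2, -316.7, 194.6]
tcp_rot: [-3.141, 0.001, -0.0]
ft_force: [0.2, -0.7, 0.0]
opening: 0.803
grip_force: 0.0
```

>>> jog_arm --motion '[[[-25, -40, 0], 0], [[-50, -80, 0], 0], [[-75, -120, 0], 0], [[-100, -160, 0], 0], [[-125, -200, 0], 0]]'

```text
t: 26.3
eef_pos: [471.5, -115.6, 193.7]
tcp_rot: [3.141, -0.002, -0.001]
ft_force: [1.5, 1.5, 0.1]
opening: 0.797
grip_force: 0.0
```

```bash
python3 - <<'E'
from m import *
c=read_camera("side");d=read_camera("top");S=8;print(state()["eef_pos"])
T=[]
for cam,p in((c,(598,-317,15)),(d,(598,-317,15)),(c,(469,-233,15)),(d,(469,-233,15))):
    u,v=map(int,proj(cam,p));T.append(cv2.resize(cam["img"][v-17:v+17,u-17:u+17],(300,300),interpolation=cv2.INTER_CUBIC))
cv2.imwrite("pics/g7.png",np.vstack([np.hstack(T[:2]),np.hstack(T[2:])]))
E
```

```text
[ 469.730315   -113.36100549  193.7888131 ]
```

View pics/g7.png

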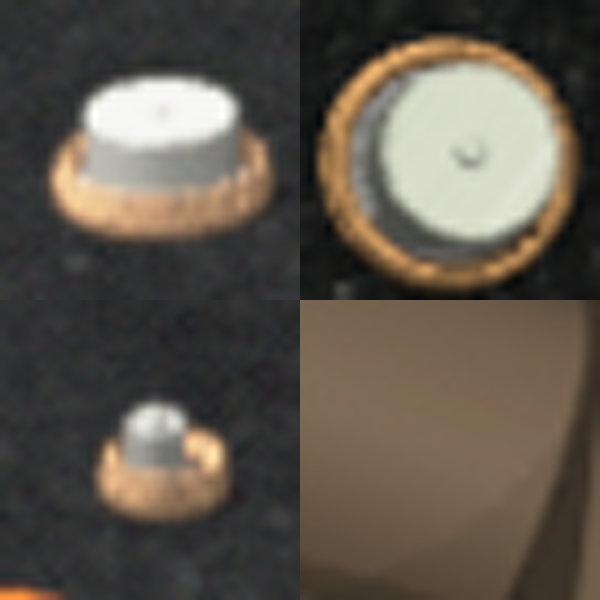

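```bash
python3 -c "
from h import *
print(job_done())"
```

```text
the job is handed in; nothing more can be done
None
```

I moved all four weights off the pan from the top down into their own cases and handed the job in at about 26 s; no verdict came back, but by camera each lies flat, about 1 to 3.3 mm off its case centre (the 50 g is the furthest; the limit is 7 mm).

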